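# Rinse a flat brush on the spring screen of the brush-washing pot

### The job

Take the wide flat brush from the brush rest, dip its bristles into the brush-washing pot (the wide steel pot with the round perforated screen inside) and press the bristle tip lightly on the screen until it gives a few millimetres on its springs, holding it there about half a second without driving the screen to its stop. Then lift the brush out clear above the pot and lay it gently back as it lay, in the same slot of the rest, let go, and leave everything else on the table where it is. The height at which the screen sits in the pot differs from time to time, so find it by touch.

Things in the scene. Friction and masses are not known exactly. Their poses are not given: they have to be found in the camera images.
- brush: Wide flat paint brush, 230 mm long, about 85 g, in a slot of the rest. Origin: underside of the handle at the grip place. x: from bristle tip (x -125 mm) to handle end (+105); y across; z up. Handle 24 mm wide, 12 thick (z 0 to 12), x -62 to +83, then 20 wide. Ferrule 42 x 16 mm, x -88 to -62; rigid bristles 40 x 13 mm. Grip at the origin, across the width; it can pivot a little in the fingers.
- brush_tip (a point): Centre of the wide brush's bristle end (brush x = -125 mm, z = +6 mm); same axes as the brush.
- rest: Fixed aluminium brush rest. Origin: underside centre, on the table. Base 112 x 190 x 4 mm; two bars 12 mm thick along y at x -45 and +45 mm, tops 30 mm up, carry the handles. Stubs 12 mm high on the bars leave two slots 32 mm wide at y +45 and -45 mm. A brush lies along x, bristles to -x, origin midway between the bars, under which is free space. One slot each for the wide and narrow brush.
- pot: Fixed open steel pot, inside 110, outside 116 mm wide, 75 mm high, two small ears. Origin: underside centre; yaw has no meaning. In it a level perforated screen, 100 mm wide, on springs. Its top rests 19 to 43 mm below the rim, different each time, not reported. It sinks level by up to 14 mm to a hard stop; starts to move at about 1.2 N, then 0.4 N per mm more.
- pot_rim (a point): Centre of the pot's mouth, at rim height, 75 mm above the table.
- screen (a joint): How far the screen is pressed down from its rest height in m: 0 free, 0.014 at its stop. (It does not tell at which height the screen rests.)
- narrow_brush: Narrow flat brush, like the wide one but with a head 22 mm wide (ferrule 24 mm), in the other slot; same origin and axes. To be left alone.
- cup: Steel mixing cup, 74 mm in diameter, 85 mm high, without a screen, loose, empty. To be left alone. Origin: centre of its underside.
- spray_can: Dark spray can, 66 mm in diameter, 190 mm high, loose. To be left alone. Origin: centre of its underside.
- jar: Closed jar, 70 mm in diameter, 85 mm high, loose. To be left alone. Origin: centre of its underside.
- tape: Roll of masking tape lying flat, 100 mm in diameter, 24 mm high, loose. To be left alone. Origin: centre of its underside.
- sanding_block: Cork sanding block 60 x 100 x 30 mm, loose. To be left alone. Origin: centre of its underside.
- cutout: Flat curved wooden cut-out, about 175 x 65 x 9 mm, loose. To be left alone. Origin: on its underside near its middle.

How it is judged:
By the outcome, as a careful person would: the job done as asked, in the order asked, and still so for the second after the job is handed in, with the robot touching nothing.
It also fails if it takes over 58 s, if anything falls off the work surface, if the arm or the gripper's body presses on something with over 40 N, if the wrist force passes 120 N, or if a joint passes its speed limit or range.

### The arm

A 6-joint arm with a two-finger parallel gripper is mounted at the origin on the work surface. World frame = base frame: x ahead of the robot, y to its left, z up, the work surface at z = 0. Lengths are in mm, angles in degrees, forces in N, time in s.
With the tool pointing down it reaches from about 300 to 850 mm from the base axis. Payload 4.2 kg.
Tool frame: the origin (TCP) lies midway between the tips of the shut fingers; the grasp point (between the pads) lies 19 mm behind it; z points along the fingers, y is the line along which they close (so a half turn about z gives the same grasp; the last joint's range is limited). The gripper opens to 91 mm and grips with 3 to 60 N. Pads are 32 mm wide; open, the fingers measure 118 mm over their backs; the gripper's body (76 mm by 178 mm) begins 60 mm behind the grasp point.
Start: joints at [-77.235, 18.312, 89.639, -0, 72.044, -1.146], TCP at [138.245, -558.15, 213.976] pointing down, gripper open.
Joint ranges: [-177.97, 177.97], [-48.28, 115.42], [12.27, 149.76], [-77.06, 257.06], [2.81, 150.46], [-146.56, 146.56]. Speed limits (degrees/s): [147.25, 147.25, 180, 180, 180, 180].

### API

Orientations are given as [roll, pitch, yaw] about the fixed x, y, z axes, in that order (R = Rz(yaw) Ry(pitch) Rx(roll)).
In Python, from workcell import env gives the robot as it stands.
- The arm moves only by the shell command python3 drive.py 'ROWS' [OPENING] [FORCE]. ROWS is rows parted by semicolons, their numbers by spaces, 1 to 8 of them, each of 6 numbers: dx, dy, dz in mm, then a rotation vector rx, ry, rz in degrees; each row shifts and turns the commanded pose from where the row before left it, along the tool's axes as they then stand; what a row does not reach is not made up. A row lasts 1/10 s, in which the tool goes at most 50 mm and 8.59 degrees, less where a joint would pass 70% of its speed; a pose out of reach is approached as far as the arm can. OPENING is the finger opening in mm, set as the command begins (- or left out keeps the last). The fingers move at their own pace and stop on an object; FORCE is the grip in N (left out, the last holds). Time passes only in rows, so rows that do not move let the fingers close. It prints the time, the measured TCP pose, the force, the opening and the grip force at its end.
- env.state(): the state, without advancing time (a new reading comes with each control period).
- env.grab_frame(name): name is "side" or "top" or "wrist"; returns the picture (400x640x3 uint8, blue, green, red); there is no depth.
- env.camera_model(name): a dict with "fx", "fy", "cx", "cy" (pixels), "T" (4x4, takes a point from camera to world coordinates). Camera axes: x right, y up, looking along -z (the intrinsics and any distortion apply to the point x, -y, -z); pixel columns grow to the right and rows downward; lengths in mm; the calibration is good to about 2 mm. The wrist camera is an equidistant fisheye: a pixel r from the principal point sees the ray r / f radians off the axis. A picture is of the moment at which its call begins: read the wrist's pose just before it. camera_model takes no time and is no camera call; for the wrist camera it gives the pose at the moment of the call.
- env.job_done(): hands the job in; it is judged then, once.
The state is a dict: "time_s": time; "qpos": joint angles; "qvel": joint speeds; "effort": joint torques, N m; "ee_pos": TCP position; "ee_rot": TCP orientation; "force": force on the tool from outside, world axes, zero at the start; "torque": the same for the moment, N m; "gripper_width": finger opening in mm; "gripper_force": force on a finger pad.
Only numpy, scipy, OpenCV 4.12 (cv2) and the standard library are available. Lean on these libraries where they do the work, as an engineer would, in place of code of your own. Each camera call takes 0.05 s, during which the arm holds its last target. There are 200 camera calls.

## Working session

There is one attempt and no reset: what is moved stays moved. The work goes in short steps, Python scripts to look and compute and a shell command to move; the robot and the scene stay as the last step left them, time stands still between calls to the robot, and variables do not carry over. Pictures are saved under pics/ and viewed, at most 10 in all, crops included, and the job is handed in when it is done.

```bash
ls; mkdir -p pics; python3 - <<'E'
from workcell import env
import cv2
for n in("top","side"):
    cv2.imwrite(f"pics/{n}0.png",env.grab_frame(n))
    m=env.camera_model(n);print({k:(v.tolist() if hasattr(v,'tolist') else v) for k,v in m.items()})
print(env.state())
E
```

```text
drive.py
pics
workcell.py
{'fx': 508.8730321394325, 'fy': 508.8730321394325, 'cx': 321.5635010028303, 'cy': 197.23788519513568, 'T': [[-0.017988631719389487, 0.994357384177287, -0.104545691737954, 485.16151366898407], [-0.9996990888616043, -0.019631665551291932, -0.01470814185953787, -30.926092320161498], [-0.016677555520586536, 0.104249653427651, 0.9944113177664827, 1296.430875455935], [0.0, 0.0, 0.0, 1.0]]}
{'fx': 465.8612132212126, 'fy': 465.8612132212126, 'cx': 322.43952415632856, 'cy': 198.47273079676526, 'T': [[0.9795900921662554, 0.11333549665880178, -0.1660069773437553, 386.3298076179861], [-0.2009848443378772, 0.5404091689140195, -0.8170453001517959, -1048.7679882721727], [-0.002888542225176347, 0.8337343673801396, 0.5521581847378989, 794.9751871896043], [0.0, 0.0, 0.0, 1.0]]}
{'time_s': 0.1, 'qpos': array([-7.72326443e+01,  1.83487455e+01,  8.96987895e+01, -1.62765847e-04,
        7.20442224e+01, -1.14579345e+00]), 'qvel': array([ 0.02888753, -0.01702023, -0.15681849,  0.03381211, -0.00416485,
        0.01301866]), 'effort': array([ 1.26889149e-04, -4.13333094e+01, -2.32508934e+01,  7.29175843e-02,
        4.21757600e-02, -6.47381898e-05]), 'ee_pos': array([ 138.16138586, -557.69360878,  213.20090838]), 'ee_rot': array([-1.79908258e+02, -1.68010248e-03,  1.39131981e+01]), 'force': array([ 0.54141241, -0.30789271,  1.2744598 ]), 'torque': array([-0.02103838,  0.00481987, -0.038098  ]), 'gripper_force': 0.0, 'gripper_width': 91.10071561304619}
```

View pics/top0.png

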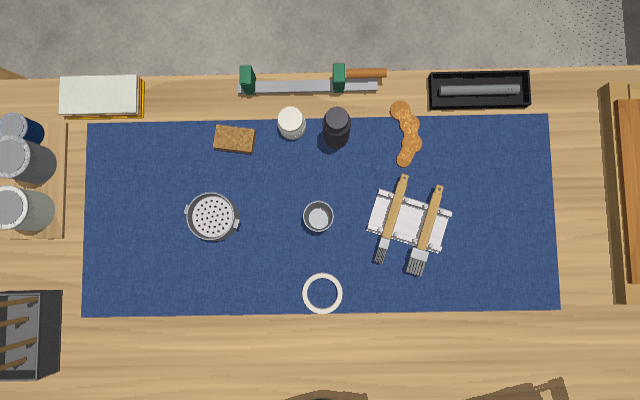

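View pics/side0.png

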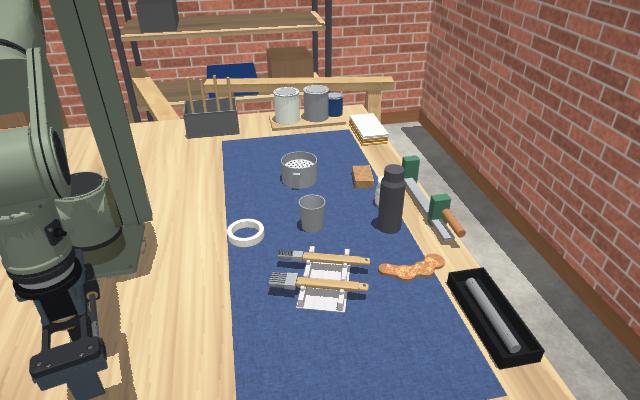

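```bash
cat > h.py <<'E'
import numpy as np,cv2
from workcell import env
def ray(m,u,v,fish=False):
    a,b=(u-m["cx"])/m["fx"],(v-m["cy"])/m["fy"]
    if fish:
        r=np.hypot(a,b); s=np.sin(r)/max(r,1e-9); d=np.array([a*s,-b*s,-np.cos(r)])
    else: d=np.array([a,-b,-1.])
    T=np.array(m["T"]); d=T[:3,:3]@d
    return T[:3,3],d/np.linalg.norm(d)
def plane(o,d,z): return o+d*(z-o[2])/d[2]
def tri(rs):
    A=np.zeros((3,3));b=np.zeros(3)
    for o,d in rs:
        P=np.eye(3)-np.outer(d,d);A+=P;b+=P@o
    p=np.linalg.solve(A,b)
    return p,[np.linalg.norm((np.eye(3)-np.outer(d,d))@(p-o)) for o,d in rs]
def comp(mask,seed):
    n,l,s,c=cv2.connectedComponentsWithStats(mask.astype(np.uint8))
    ok=[i for i in range(1,n) if s[i,4]>30]
    i=min(ok,key=lambda i:np.hypot(*(c[i]-seed)))
    return l==i,s[i],c[i]
def ends(mask):
    y,x=np.nonzero(mask);p=np.c_[x,y].astype(float);c=p.mean(0)
    d=np.linalg.svd(p-c,full_matrices=False)[2][0];t=(p-c)@d
    n=np.array([-d[1],d[0]]);w=(p-c)@n
    out=[]
    for lo,hi,e in((t.min(),t.min()+3,t.min()),(t.max()-3,t.max(),t.max())):
        k=(t>=lo)&(t<=hi);out.append(c+e*d+(w[k].min()+w[k].max())/2*n)
    return np.array(out)
E
python3 - <<'E'
from h import *
for n,seed,roi in(("top",(430,215),(370,170,460,290)),("side",(330,284),(265,245,375,315))):
    im=cv2.imread(f"pics/{n}0.png");h=cv2.cvtColor(im,cv2.COLOR_BGR2HSV)
    k=(h[...,0]>8)&(h[...,0]<28)&(h[...,1]>90)
    z=np.zeros_like(k);a,b,c,d=roi;z[b:d,a:c]=1
    mk,s,c=comp(k&z,seed);print(n,s,c,ends(mk).round(1).tolist())
t=cv2.imread("pics/top0.png");s=cv2.imread("pics/side0.png")
R=lambda i,x,y,w,hh:cv2.resize(i[y:y+hh,x:x+w],(400,300),interpolation=cv2.INTER_NEAREST)
M=np.vstack([np.hstack([R(t,360,180,120,90+10),R(s,262,235,120,90)]),np.hstack([R(t,172,187,80,60),R(s,262,140,80,60)])])
cv2.imwrite("pics/mos.png",M)
E
```

```text
top [417 185  26  65 609] [429.63711002 217.93431856] [[439.5, 185.2], [420.5, 248.6]]
side [296 277  72  14 611] [331.08510638 283.96072013] [[296.2, 280.8], [367.3, 287.2]]
```

View pics/mos.png

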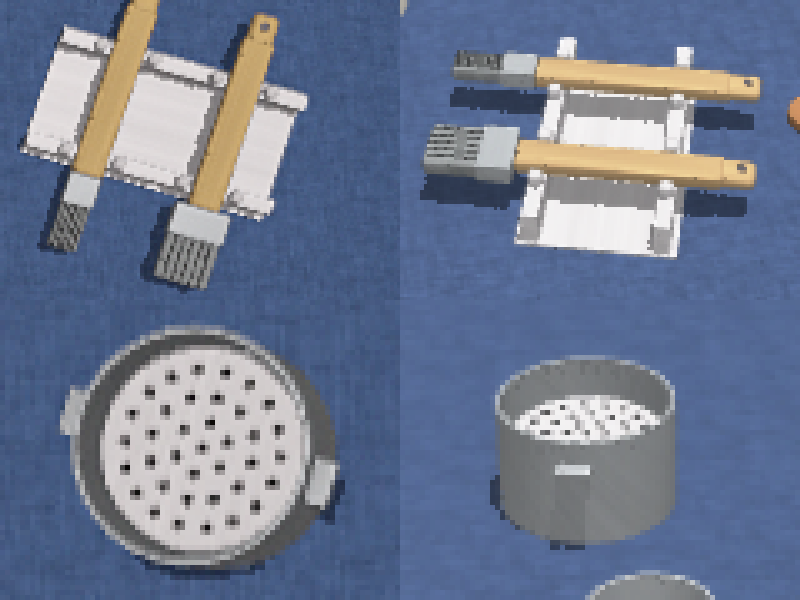

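The mosaic shows the wide brush (right slot in the top view, handle end (439,185), ferrule joint (420,249)). The pot rim is centred near top (211,216) and side (299,160).

```bash
python3 - <<'E'
from h import *
t,s=env.camera_model("top"),env.camera_model("side")
def f(a,b): 
    p,e=tri([ray(t,*a),ray(s,*b)]);return p.round(1),np.round(e,1)
J=f((420.5,248.6),(296.2,280.8));E=f((439.5,185.2),(367.3,287.2))
print("joint",J,"end",E,"len",np.linalg.norm(E[0]-J[0]))
print("pot rim",f((210.8,216),(299,160)))
print([plane(*ray(t,*p),42).round(1) for p in((420.5,248.6),(439.5,185.2))], plane(*ray(t,210.8,216),75).round(1))
# bristle tip corners
print("tip",f((360+182/400*120,180+280/3),(262+25*.3,235+150*.3)))
d=E[0]-J[0];print("yaw",np.degrees(np.arctan2(d[1],d[0])),"origin",J[0]+d*62/167)
m=env.camera_model("wrist");print(m["fx"],m["cx"],m["cy"],np.array(m["T"]).round(2), env.state()["ee_pos"])
E
```

```text
joint (array([ 485.5, -253.1,   35.6]), array([0.5, 0.5])) end (array([ 641.8, -306.3,   34.9]), array([0.3, 0.3])) len 165.10729844558657
pot rim (array([574.3, 255.9,  71.9]), array([0.7, 0.7]))
[array([ 486., -252.,   42.]), array([ 641.2, -304.8,   42. ])] [573.3 255.2  75. ]
tip (array([ 425.2, -236.6,   34.5]), array([0.9, 0.9]))
yaw -18.797089322000716 origin [ 543.52754491 -272.8508982    35.34011976]
309.70691628693146 321.0925404236038 201.9072347369658 [[ 2.4000e-01  9.4000e-01  2.5000e-01  2.1089e+02]
 [-9.7000e-01  2.3000e-01  6.0000e-02 -5.3973e+02]
 [-0.0000e+00 -2.6000e-01  9.7000e-01  3.8438e+02]
 [ 0.0000e+00  0.0000e+00  0.0000e+00  1.0000e+00]] [ 138.16138586 -557.69360878  213.20090838]
```
Brush: origin (544,-273), handle z 30..42, mid 36. yaw -18.8. Brush x axis dir (0.947,-0.322).

Brush heights (35) and handle length (165 vs 167), and rim height (72 vs 75), agree with what they must be. Moving above the brush.

```bash
python3 drive.py '46 -18 4 0 0 0;46 -18 4 0 0 0;46 -18 4 0 0 0;46 -18 4 0 0 0;46 -18 4 0 0 0;46 -18 4 0 0 0;46 -18 4 0 0 0;46 -18 4 0 0 0' 70 20; python3 drive.py '46 -18 4 0 0 0;46 -18 4 0 0 0;0 0 0 0 0 8.2;0 0 0 0 0 8.2;0 0 0 0 0 8.2;0 0 0 0 0 8.1;0 0 0 0 0 0;0 0 0 0 0 0'
python3 - <<'E'
from h import *
m=env.camera_model("wrist");im=env.grab_frame("wrist");cv2.imwrite("pics/w1.png",im)
import pickle;pickle.dump(m,open("w1.pkl","wb"));print(env.state())
E
```

```text
time_s: 0.9
ee_pos: [462.1, -328.3, 181.5]
ee_rot: [-180.0, 0.0, 13.9]
force: [1.1, -1.2, -0.1]
gripper_width: 70.2
gripper_force: 0.0
time_s: 1.7
ee_pos: [541.3, -272.8, 173.6]
ee_rot: [-180.0, 0.0, -18.6]
force: [-0.4, -0.2, 0.2]
gripper_width: 69.8
gripper_force: 0.0
{'time_s': 1.75, 'qpos': array([-2.78320016e+01,  2.26459244e+01,  8.89799258e+01, -3.89912175e-03,
        6.84031439e+01,  8.08211926e+01]), 'qvel': array([-0.10869661, -0.12548241, -0.21015988, -0.00669215,  0.01361859,
        0.56517968]), 'effort': array([ 3.85655172e-02, -4.47224057e+01, -2.26793307e+01,  4.63287206e-02,
       -6.74527022e-02, -6.16796839e-03]), 'ee_pos': array([ 541.30522516, -272.80404464,  173.70235654]), 'ee_rot': array([-1.79998953e+02,  2.92010723e-02, -1.86517579e+01]), 'force': array([ 0.30857084, -0.02677419, -0.64477634]), 'torque': array([ 0.11053024, -0.05863745,  0.00298199]), 'gripper_force': 0.0, 'gripper_width': 69.78640870127704}
```

View pics/w1.png

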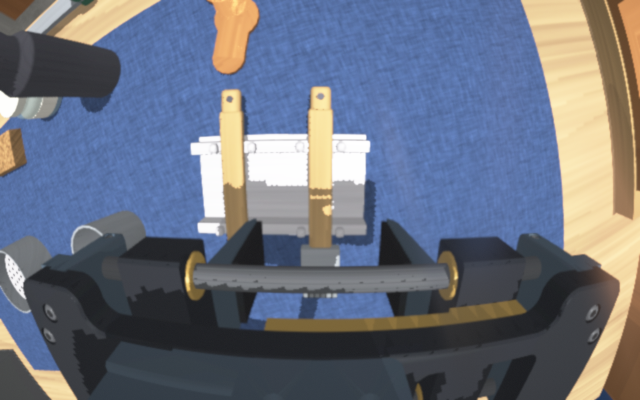

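The wrist view shows the wide brush's handle centred between the fingers, end at (320,88), ferrule joint near (320,247).

```bash
python3 - <<'E'
from h import *
import pickle;m=pickle.load(open("w1.pkl","rb"));im=cv2.imread("pics/w1.png");h=cv2.cvtColor(im,cv2.COLOR_BGR2HSV)
k=(h[...,0]>8)&(h[...,0]<28)&(h[...,1]>80);k[:85]=0;k[252:]=0;k[:,:295]=0;k[:,345:]=0
for v in(110,130,170,190,210,240):
    x=np.nonzero(k[v])[0];a,b=x.min()-.5,x.max()+.5
    P=[plane(*ray(m,u,v,True),42) for u in(a,b)];c=(P[0]+P[1])/2
    print(v,a,b,c.round(1),np.linalg.norm(P[0]-P[1]).round(1))
y=np.nonzero(k[:,318:324].any(1))[0];print(y.min(),y.max())
J=plane(*ray(m,320.5,y.max()+1,True),42);E=plane(*ray(m,320.5,y.min(),True),42);print(J,E,np.linalg.norm(E-J))
# height: side-camera & top-camera ends vs wrist
t,s=env.camera_model("top"),env.camera_model("side")
print(tri([ray(m,320.5,y.max()+1,True),ray(t,420.5,248.6),ray(s,296.2,280.8)]),tri([ray(m,320.5,y.min(),True),ray(t,439.5,185.2),ray(s,367.3,287.2)]))
E
```

```text
110 308.5 331.5 [ 621.9 -297.7   42. ] 22.2
130 308.5 331.5 [ 603.4 -291.4   42. ] 22.3
170 308.5 330.5 [ 566.1 -278.3   42. ] 21.8
190 308.5 330.5 [ 546.8 -271.8   42. ] 22.1
210 309.5 330.5 [ 526.8 -265.6   42. ] 21.4
240 309.5 330.5 [ 495.5 -255.    42. ] 22.1
87 246
[ 487.70446975 -252.9285494    42.        ] [ 643.13873845 -305.32146697   42.        ] 164.0269176044448
(array([ 485.38259136, -252.66527593,   35.71165605]), [np.float64(0.6610792186309368), np.float64(0.7700378303382834), np.float64(0.5312854391449906)]) (array([ 642.5578415 , -305.93425299,   34.59523251]), [np.float64(1.3822279372540927), np.float64(0.6584264401297287), np.float64(0.9416491582792856)])
```

```bash
python3 drive.py '2.8 -1.5 25 0 0 0;0 0 30 0 0 0;0 0 30 0 0 0;0 0 30 0 0 0;0 0 25 0 0 0;0 0 13 0 0 0;0 0 0 0 0 0;0 0 0 0 0 0' 60; python3 drive.py '0 0 0 0 0 0;0 0 0 0 0 0;0 0 0 0 0 0;0 0 0 0 0 0;0 0 0 0 0 0;0 0 0 0 0 0;0 0 0 0 0 0;0 0 0 0 0 0' 0 50
```

```text
time_s: 2.55
ee_pos: [545.3, -272.7, 21.7]
ee_rot: [180.0, -0.1, -18.8]
force: [0.3, -0.5, 0.6]
gripper_width: 59.9
gripper_force: 0.0
time_s: 3.35
ee_pos: [544.7, -272.4, 21.3]
ee_rot: [180.0, -0.0, -18.8]
force: [-0.8, -0.6, 3.7]
gripper_width: 23.6
gripper_force: 50.0
```

```bash
python3 drive.py '0 0 -5 0 0 0;0 0 -10 0 0 0;0 0 -20 0 0 0;0 0 -40 0 0 0;0 0 -40 0 0 0;0 0 -40 0 0 0;0 0 -40 0 0 0;0 0 -40 0 0 0'; python3 - <<'E'
from h import *
m=env.camera_model("wrist");im=env.grab_frame("wrist");cv2.imwrite("pics/w2.png",im)
t=env.camera_model("top");print(plane(*ray(t,336,112),190))
for k in("qpos","ee_pos","ee_rot","force","gripper_width"):print(env.state()[k])
E
```

```text
time_s: 4.15
ee_pos: [544.3, -272.1, 258.3]
ee_rot: [180.0, -0.0, -18.8]
force: [0.5, -0.2, -0.8]
gripper_width: 23.9
gripper_force: 50.0
[791.47021141 -50.10338168 190.        ]
[-2.76422965e+01  1.97678788e+01  7.99863011e+01  4.21176412e-03
  7.94114238e+01  8.11439327e+01]
[ 547.26638679 -273.60947208  266.1147043 ]
[179.87563529  -0.82508721 -18.78607752]
[ 1.99863289 -1.68163839  4.45489243]
23.105067921643567
```

View pics/w2.png

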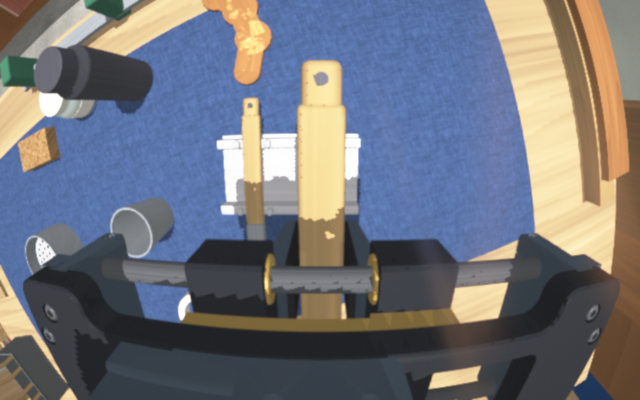

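The brush is held in line with the tool and clear of the rest. Carrying it towards the pot at z≈265.

```bash
python3 drive.py '-4 -20 0 0 0 0;-8 -41 0 0 0 0;-8 -41 0 0 0 0;-8 -41 0 0 0 0;-8 -41 0 0 0 0;-8 -41 0 0 0 0;-8 -41 0 0 0 0;-8 -41 0 0 0 0'; python3 drive.py '-8 -41 0 0 0 0;-8 -41 0 0 0 0;-8 -41 0 0 0 0;-8 -41 0 0 0 0;-4 -20 0 0 0 0;0 0 0 0 0 0;0 0 0 0 0 0'; python3 drive.py '0 0 0 0 5 0;0 0 0 0 6 0;0 0 0 0 6 0;0 0 0 0 6 0;0 0 0 0 6 0;0 0 0 0 0 0'; python3 -c "
from h import *
print(env.state()['qpos'])"
```

```text
time_s: 5.0
ee_pos: [586.5, 39.3, 256.4]
ee_rot: [-180.0, -0.0, -18.8]
force: [1.1, 0.3, -0.8]
gripper_width: 23.6
gripper_force: 50.0
time_s: 5.7
ee_pos: [611.6, 222.8, 255.8]
ee_rot: [179.9, -0.0, -18.8]
force: [-0.2, -0.0, -0.2]
gripper_width: 23.8
gripper_force: 50.0
time_s: 6.3
ee_pos: [617.2, 211.3, 263.3]
ee_rot: [-179.9, -27.8, -17.7]
force: [0.1, -0.2, -0.4]
gripper_width: 23.6
gripper_force: 50.0
[ 27.64256902  14.2641328   93.83857485 -24.04811662  54.00973495
 146.47214662]
```

```bash
python3 drive.py '0 0 0 0 -7 0;0 0 0 0 -7 0;0 0 0 0 -7 0;0 0 0 0 -6.8 0;-11 -33 0 0 0 0;-11 -33 0 0 0 0;0 0 0 0 0 -8;0 0 0 0 0 -8'; python3 drive.py '0 0 0 0 0 -8;0 0 0 0 0 -8;0 0 0 0 0 -8;0 0 0 0 0 -8;0 0 0 0 0 -8;0 0 0 0 0 -8;0 0 0 0 0 -8;0 0 0 0 0 -2'; python3 drive.py '0 0 0 0 6 0;0 0 0 0 8 0;0 0 0 0 8 0;0 0 0 0 8 0;0 0 0 0 8 0;0 0 0 0 8 0;0 0 0 0 8 0;0 0 0 0 0 0'; python3 -c "
from h import *
print(env.state()['qpos'])"
```

```text
time_s: 7.1
ee_pos: [618.8, 283.1, 263.1]
ee_rot: [-179.7, 0.1, -1.3]
force: [0.4, 0.4, -0.3]
gripper_width: 23.7
gripper_force: 50.0
time_s: 7.9
ee_pos: [618.8, 282.0, 263.7]
ee_rot: [-179.8, -0.2, 56.5]
force: [0.6, -0.3, -1.0]
gripper_width: 23.6
gripper_force: 50.0
time_s: 8.7
ee_pos: [614.8, 283.9, 260.1]
ee_rot: [-178.6, -49.7, 55.9]
force: [-0.4, -0.1, -1.5]
gripper_width: 23.9
gripper_force: 50.0
[  6.68811004  13.61448104 107.73867942  63.02782408  41.67561457
  -3.11071441]
```

```bash
cat >> h.py <<'E'
from scipy.spatial.transform import Rotation as Ro
def tip(s,off=(-125.,0,-14.7)):
    R=Ro.from_euler("xyz",s["ee_rot"],degrees=True); return s["ee_pos"]+R.apply(off),R
def proj(m,p):
    T=np.array(m["T"]);q=T[:3,:3].T@(p-T[:3,3]);return m["cx"]-m["fx"]*q[0]/q[2],m["cy"]+m["fy"]*q[1]/q[2]
E
python3 - <<'E'
from h import *
s=env.state();p,R=tip(s);print("tip",p.round(1),s["ee_pos"],s["ee_rot"]);print("tool axes rows",R.as_matrix().T.round(3))
out=[]
for n in("top","side"):
    im=env.grab_frame(n);cv2.imwrite(f"pics/{n}1.png",im);m=env.camera_model(n)
    u,v=proj(m,p);g=proj(m,p+R.apply([125,0,0]));print(n,u,v,g)
    cx,cy=int(u),int(v);x,y=cx-50,cy-60
    print(x,y);out.append(cv2.resize(im[y:y+120,x:x+100],(400,480),interpolation=cv2.INTER_NEAREST))
cv2.imwrite("pics/mos2.png",np.hstack(out))
E
```

```text
tip [563.5 207.6 174.2] [614.84598065 283.94937751 260.08615991] [-178.64588962  -49.73292998   55.85121944]
tool axes rows [[ 0.363  0.535  0.763]
 [ 0.837 -0.546 -0.015]
 [ 0.409  0.645 -0.646]]
top 221.76200525978982 216.99998436314218 (np.float64(179.26535474114453), np.float64(192.36951286318956))
171 156
side 296.7332782789997 138.02761028995218 (np.float64(307.0673327158332), np.float64(98.47316403585751))
246 78
```

View pics/mos2.png

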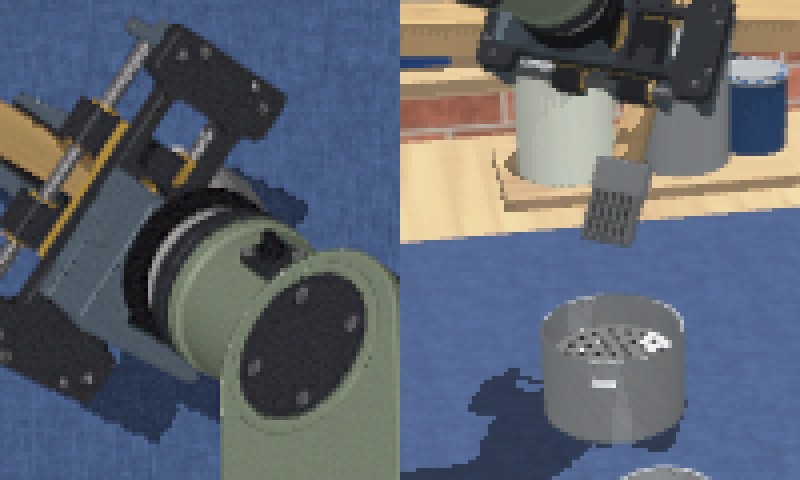

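Side view: bristle tip seen at about (298,138), predicted (296.7,138.0), so the brush has not pivoted. Now align over the pot and go down to just above the rim.

```bash
python3 drive.py '20 -17.7 23.7 0 0 0;0 0 0 0 0 0;-16 0.3 13.7 0 0 0;-16 0.3 13.7 0 0 0;-16 0.3 13.7 0 0 0;-16 0.3 13.7 0 0 0;0 0 0 0 0 0;0 0 0 0 0 0' - 60
cat > fz.py <<'E'
from h import *
F=[]
for i in range(5):
    env.grab_frame("wrist");F.append(env.state()["force"])
s=env.state();F=np.array(F);p,R=tip(s)
print("F",F.mean(0).round(2),"sd",F.std(0).round(2),"tip",p.round(1),"rot",s["ee_rot"].round(1),"t",s["time_s"])
print("down",R.inv().apply([0,0,-1]).round(3),"q",s["qpos"].round(0))
E
python3 fz.py
```

```text
time_s: 9.6
ee_pos: [619.3, 323.4, 179.6]
ee_rot: [-179.2, -49.9, 56.6]
force: [-0.8, -0.5, -0.2]
gripper_width: 23.7
gripper_force: 60.0
F [-0.06  0.45 -0.86] sd [0.27 0.22 0.24] tip [568.6 246.3  93.8] rot [-179.3  -50.    56.6] t 9.85
down [-0.766  0.008  0.643] q [ 11.  20. 113.  78.  35. -19.]
```

```bash
python3 drive.py '-9 0 7.6 0 0 0;-9 0 7.6 0 0 0;-3.5 0 3 0 0 0;0 0 0 0 0 0;0 0 0 0 0 0' ; python3 fz.py; python3 drive.py '-2.3 0 1.9 0 0 0;0 0 0 0 0 0;0 0 0 0 0 0;0 0 0 0 0 0' ; python3 fz.py
```

```text
time_s: 10.35
ee_pos: [618.4, 323.1, 151.0]
ee_rot: [-179.2, -49.9, 56.5]
force: [-0.1, -0.2, -0.9]
gripper_width: 23.5
gripper_force: 60.0
F [-0.02 -0.33 -0.66] sd [0.42 0.39 0.22] tip [567.8 246.4  64.7] rot [-179.2  -49.9   56.5] t 10.6
down [-0.765  0.009  0.644] q [ 11.  22. 114.  84.  34. -26.]
time_s: 11.0
ee_pos: [618.0, 323.0, 147.2]
ee_rot: [-179.1, -49.9, 56.5]
force: [0.1, -0.4, -0.7]
gripper_width: 23.6
gripper_force: 60.0
F [-0.24 -0.43 -0.97] sd [0.33 0.29 0.47] tip [567.5 246.3  61.2] rot [-179.1  -49.9   56.5] t 11.25
down [-0.765  0.01   0.644] q [ 11.  23. 115.  85.  34. -27.]
```

```bash
python3 drive.py '-2.3 0 1.9 0 0 0;0 0 0 0 0 0;0 0 0 0 0 0' >/dev/null; python3 fz.py|head -1; python3 drive.py '-2.3 0 1.9 0 0 0;0 0 0 0 0 0;0 0 0 0 0 0' >/dev/null; python3 fz.py
```

```text
F [ 0.32  0.11 -1.18] sd [0.43 0.54 0.56] tip [567.5 246.3  58.3] rot [-179.1  -49.9   56.5] t 11.8
F [-0.27  0.13 -0.59] sd [0.67 0.46 0.36] tip [567.5 246.3  55.3] rot [-179.1  -49.9   56.5] t 12.35
down [-0.765  0.01   0.644] q [ 11.  23. 115.  86.  34. -29.]
```

```bash
python3 drive.py '-2.3 0 1.9 0 0 0;0 0 0 0 0 0;0 0 0 0 0 0' >/dev/null; python3 fz.py|head -1; python3 drive.py '-2.3 0 1.9 0 0 0;0 0 0 0 0 0;0 0 0 0 0 0' >/dev/null; python3 fz.py
```

```text
F [0.75 0.63 0.6 ] sd [0.18 0.35 0.51] tip [567.6 246.4  52.5] rot [-179.2  -49.9   56.5] t 12.9
F [0.6  0.93 2.07] sd [0.3  0.23 0.22] tip [567.5 246.4  49.4] rot [-179.1  -49.9   56.5] t 13.45
down [-0.765  0.01   0.644] q [ 11.  24. 115.  87.  34. -30.]
```

Contact near tip z≈53; force slope matches the springs (≈4 mm given). One mm more, and hold.

```bash
python3 drive.py '-0.8 0 0.6 0 0 0;0 0 0 0 0 0;0 0 0 0 0 0;0 0 0 0 0 0;0 0 0 0 0 0;0 0 0 0 0 0;0 0 0 0 0 0'; python3 fz.py; python3 - <<'E'
from h import *
im=env.grab_frame("side");cv2.imwrite("pics/s2.png",im)
cv2.imwrite("pics/s2c.png",cv2.resize(im[90:195,250:350],(600,630)[:1]+(600,),interpolation=cv2.INTER_NEAREST))
E
```

```text
time_s: 14.15
ee_pos: [617.9, 323.0, 134.4]
ee_rot: [-179.1, -49.9, 56.5]
force: [1.0, 1.1, 2.0]
gripper_width: 23.0
gripper_force: 60.0
F [0.82 1.18 2.23] sd [0.32 0.38 0.29] tip [567.4 246.3  48.3] rot [-179.1  -49.9   56.5] t 14.4
down [-0.765  0.01   0.644] q [ 11.  24. 115.  87.  34. -30.]
```

View pics/s2c.png

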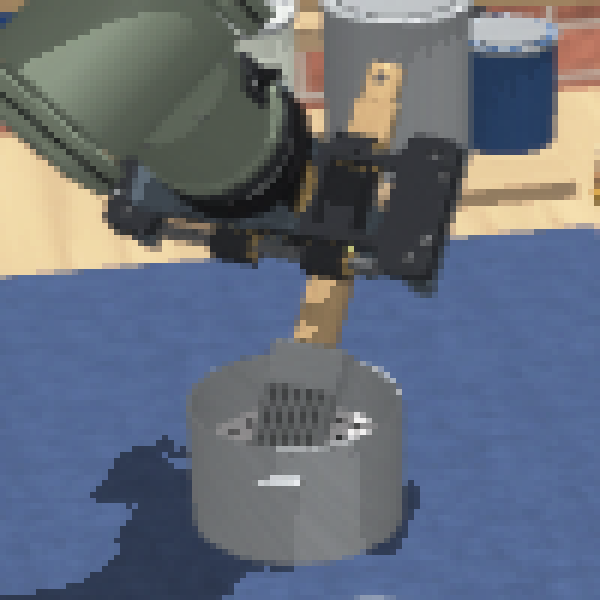

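The bristles stand on the screen inside the pot (tip about (297,163) in the side view), pressed about 4.5 mm by force and held. Lifting out.

```bash
python3 drive.py '8 0 -6.4 0 0 0;23 -.3 -19.3 0 0 0;23 -.3 -19.3 0 0 0;23 -.3 -19.3 0 0 0;23 -.3 -19.3 0 0 0;15 0 -13 0 0 0;0 0 0 0 0 0;0 0 0 0 0 0'; python3 drive.py '0 0 0 0 -8 0;0 0 0 0 -8 0;0 0 0 0 -8 0;0 0 0 0 -8 0;0 0 0 0 -8 0;0 0 0 0 -8 0;0 0 0 0 0 0;0 0 0 0 0 0'; python3 drive.py '0 0 0 0 0 8;0 0 0 0 0 8;0 0 0 0 0 8;0 0 0 0 0 8;0 0 0 0 0 8;0 0 0 0 0 8;0 0 0 0 0 8;0 0 0 0 0 0'; python3 -c "
from h import *
s=env.state();print(s['ee_pos'],s['ee_rot'],s['qpos'])"
```

```text
time_s: 15.25
ee_pos: [617.3, 322.6, 282.7]
ee_rot: [-179.1, -49.7, 56.4]
force: [-0.4, -0.1, -1.1]
gripper_width: 23.5
gripper_force: 60.0
time_s: 16.05
ee_pos: [615.7, 326.1, 280.6]
ee_rot: [-178.9, -5.1, 57.7]
force: [-1.6, 0.3, -1.0]
gripper_width: 23.4
gripper_force: 60.0
time_s: 16.85
ee_pos: [615.3, 324.1, 283.5]
ee_rot: [-175.1, -2.1, 1.5]
force: [0.2, 0.3, -1.6]
gripper_width: 23.5
gripper_force: 60.0
[615.34179284 324.07174944 283.51162645] [-175.1117342    -2.09240878    1.5185279 ] [ 25.06696088  25.84257246  68.29027679   3.68123984  82.01130944
 113.0700809 ]
```

```bash
cat > to.py <<'E'
from h import *
import sys
a=list(map(float,sys.argv[1:7])) # target pos, rot
s=env.state();R=Ro.from_euler("xyz",s["ee_rot"],degrees=True);G=Ro.from_euler("xyz",a[3:],degrees=True)
print("rotvec",(R.inv()*G).as_rotvec(degrees=True).round(2),"then move",G.inv().apply(np.array(a[:3])-s["ee_pos"]).round(2),"now",s["ee_pos"].round(1),s["ee_rot"].round(2))
E
python3 to.py 544.7 -272.4 260 180 0 -18.8
```

```text
rotvec [-5.21 -1.2  20.39] then move [125.35 587.41  23.51] now [615.3 324.1 283.5] [-175.11   -2.09    1.52]
```

```bash
python3 drive.py '0 0 0 -1.7 -.4 6.8;0 0 0 -1.7 -.4 6.8;0 0 0 -1.7 -.4 6.8;4 20 0 0 0 0;9 42 0 0 0 0;9 42 0 0 0 0;9 42 0 0 0 0;9 42 0 0 0 0'; python3 drive.py '9 42 0 0 0 0;9 42 0 0 0 0;9 42 0 0 0 0;9 42 0 0 0 0;9 42 0 0 0 0;9 42 0 0 0 0;9 42 0 0 0 0;9 42 0 0 0 0';python3 drive.py '9 42 0 0 0 0;5 20 0 0 0 0;0 0 0 0 0 0;0 0 0 0 0 0;0 0 0 0 0 0'; python3 to.py 544.7 -272.4 120 180 0 -18.8
```

```text
time_s: 17.65
ee_pos: [592.3, 132.6, 283.4]
ee_rot: [-179.9, -0.0, -18.6]
force: [0.2, 0.4, -1.3]
gripper_width: 23.7
gripper_force: 60.0
time_s: 18.45
ee_pos: [552.2, -208.1, 283.1]
ee_rot: [-179.8, -0.1, -18.6]
force: [0.2, -1.0, -0.8]
gripper_width: 23.8
gripper_force: 60.0
time_s: 18.95
ee_pos: [546.9, -268.5, 283.2]
ee_rot: [-179.9, -0.0, -18.6]
force: [0.0, 0.7, -1.3]
gripper_width: 23.6
gripper_force: 60.0
rotvec [-0.15 -0.05  0.15] then move [ -0.81   4.41 163.18] now [ 546.9 -268.5  283.2] [-1.7985e+02 -5.0000e-02 -1.8650e+01]
```

```bash
python3 drive.py '-0.8 4.4 33 0 0 0.15;0 0 40 0 0 0;0 0 40 0 0 0;0 0 40 0 0 0;0 0 11 0 0 0;0 0 0 0 0 0;0 0 0 0 0 0'; python3 to.py 544.7 -272.4 24 180 0 -18.8; python3 - <<'E'
from h import *
s=env.state();im=env.grab_frame("side");m=env.camera_model("side");cv2.imwrite("pics/s3.png",im)
for o in((-125,0,-14.7),(-62,0,-14.7),(105,0,-14.7),(0,0,-14.7)):print(np.round(proj(m,tip(s,o)[0]),1))
cv2.imwrite("pics/s3c.png",cv2.resize(im[210:320,240:400],(800,550),interpolation=cv2.INTER_NEAREST))
E
```

```text
time_s: 19.65
ee_pos: [546.8, -273.4, 121.2]
ee_rot: [-179.9, -0.3, -18.8]
force: [0.0, -0.0, -0.3]
gripper_width: 23.4
gripper_force: 60.0
rotvec [-0.07 -0.26 -0.04] then move [-2.34 -0.25 97.24] now [ 546.8 -273.4  121.2] [-179.93   -0.26  -18.84]
[268.2 245.3]
[296.1 247.4]
[371.8 253.2]
[323.9 249.5]
```

View pics/s3c.png

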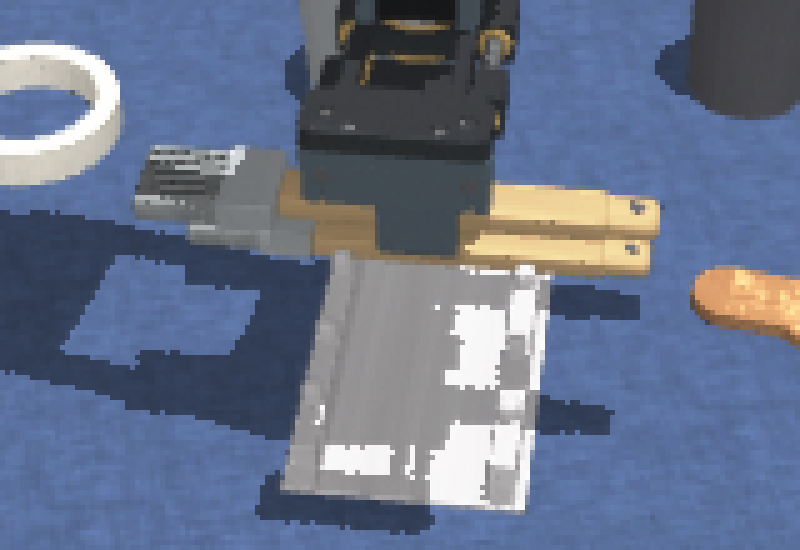

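The held brush lies within ~1° of level (tip ≈(269,247), handle end ≈(372,254)); above the slot. Lowering.

```bash
python3 drive.py '-2.3 -0.2 20 0 -.2 0;0 0 30 0 0 0;0 0 25 0 0 0;0 0 12 0 0 0;0 0 5 0 0 0;0 0 3 0 0 0;0 0 0 0 0 0;0 0 0 0 0 0'; python3 to.py 544.7 -272.4 21.3 180 0 -18.8; python3 fz.py | head -1
```

```text
time_s: 20.5
ee_pos: [543.9, -272.6, 25.4]
ee_rot: [-179.9, 0.0, -18.9]
force: [-0.6, -0.6, -1.2]
gripper_width: 23.5
gripper_force: 60.0
rotvec [-0.08  0.02 -0.1 ] then move [ 0.68 -0.4   4.08] now [ 543.9 -272.6   25.4] [-1.7992e+02  2.0000e-02 -1.8900e+01]
F [-0.29  0.47 -0.7 ] sd [0.52 0.4  0.39] tip [ 425.1 -231.8   39.5] rot [-1.799e+02  1.000e-01 -1.890e+01] t 20.75
```

```bash
python3 drive.py '0.7 -0.3 1 0 0 0;0 0 1 0 0 0;0 0 1 0 0 0;0 0 0 0 0 0;0 0 0 0 0 0'; python3 fz.py | head -1; python3 drive.py '0 0 .5 0 0 0;0 0 .4 0 0 0;0 0 0 0 0 0;0 0 0 0 0 0' - 10; python3 fz.py | head -1
```

```text
time_s: 21.25
ee_pos: [543.9, -272.0, 21.4]
ee_rot: [-179.9, 0.1, -18.9]
force: [-0.6, 1.7, 1.9]
gripper_width: 23.9
gripper_force: 60.0
F [-0.52  0.67  1.32] sd [0.23 0.27 0.46] tip [ 425.7 -231.6   36.3] rot [-1.799e+02  1.000e-01 -1.890e+01] t 21.5
time_s: 21.9
ee_pos: [544.0, -272.1, 21.2]
ee_rot: [-179.9, 0.1, -18.9]
force: [-2.1, 1.6, 6.7]
gripper_width: 23.8
gripper_force: 10.0
F [-1.9   1.26  6.47] sd [0.47 0.5  0.29] tip [ 425.7 -231.6   36.2] rot [-1.799e+02  1.000e-01 -1.890e+01] t 22.15
```

```bash
python3 drive.py '0 0 -.5 0 0 0;0 0 0 0 0 0;0 0 0 0 0 0' - 3;  python3 drive.py '0 0 0 0 0 0;0 0 0 0 0 0;0 0 0 0 0 0;0 0 0 0 0 0;0 0 0 0 0 0;0 0 0 0 0 0' 55; python3 drive.py '0 0 -5 0 0 0;0 0 -20 0 0 0;0 0 -40 0 0 0;0 0 -40 0 0 0;0 0 -40 0 0 0;0 0 -40 0 0 0;0 0 -40 0 0 0;-20 0 -20 0 0 0'; python3 drive.py '-50 0 0 0 0 0;-50 0 0 0 0 0;-50 40 0 0 0 0;-50 40 0 0 0 0;0 45 0 0 0 0;0 45 0 0 0 0;0 0 0 0 0 0;0 0 0 0 0 0'
python3 - <<'E'
from h import *
t=env.grab_frame("top");s=env.grab_frame("side")
for n,im,seed,roi in(("top",t,(430,215),(370,170,460,290)),("side",s,(330,284),(265,245,375,315))):
    h=cv2.cvtColor(im,cv2.COLOR_BGR2HSV);k=(h[...,0]>8)&(h[...,0]<28)&(h[...,1]>90)
    z=np.zeros_like(k);a,b,c,d=roi;z[b:d,a:c]=1
    mk,st,c=comp(k&z,seed);print(n,st,c,ends(mk).round(1).tolist())
    o=cv2.imread(f"pics/{n}0.png");print("changed px",np.argwhere((np.abs(im.astype(int)-o).max(2)>60)).shape)
R=lambda i,x,y,w,hh:cv2.resize(i[y:y+hh,x:x+w],(400,600),interpolation=cv2.INTER_AREA)
cv2.imwrite("pics/fin.png",np.vstack([cv2.resize(t[60:340,70:570],(536,300)),cv2.resize(s[100:340,200:500],(536,300))]))
E
```

```text
time_s: 22.45
ee_pos: [544.0, -272.1, 21.0]
ee_rot: [-179.9, 0.1, -18.9]
force: [-1.0, 0.9, 2.6]
gripper_width: 24.3
gripper_force: 3.0
time_s: 23.05
ee_pos: [543.9, -272.1, 20.7]
ee_rot: [-179.9, 0.2, -18.9]
force: [-0.2, 0.8, 0.7]
gripper_width: 55.1
gripper_force: 0.0
time_s: 23.85
ee_pos: [527.8, -267.2, 270.0]
ee_rot: [-180.0, -0.3, -18.9]
force: [-1.3, 0.4, -0.7]
gripper_width: 55.2
gripper_force: 0.0
time_s: 24.65
ee_pos: [307.1, -353.0, 266.2]
ee_rot: [-179.9, 0.2, -19.0]
force: [1.2, -0.1, -0.4]
gripper_width: 55.3
gripper_force: 0.0
top [416 185  27  66 609] [429.45484401 218.16256158] [[439.3, 185.4], [420.2, 248.9]]
changed px (12237, 2)
side [296 282  72   9 193] [329.78756477 286.77720207] [[295.9, 283.5], [367.0, 289.1]]
changed px (37159, 2)
```

View pics/fin.png

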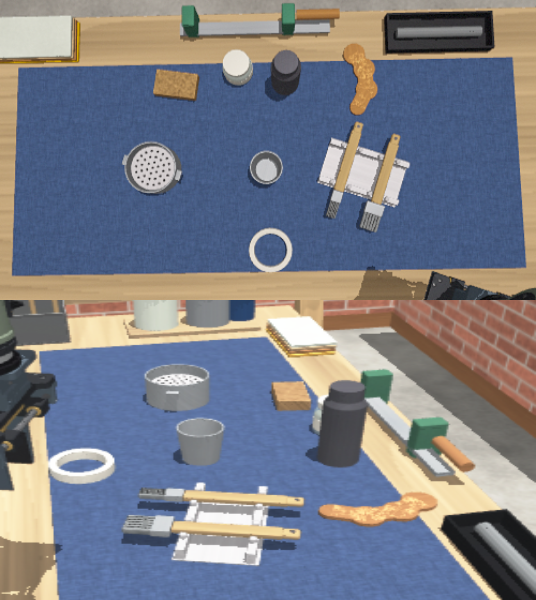

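The brush lies back in its slot within about 0.3 px (under 1 mm) in the top view, and everything else stands where it was.

```bash
python3 -c "
from workcell import env
print(env.job_done())"
```

```text
the job is handed in; nothing more can be done
None
```

The job is handed in at about 25 s: the wide brush pressed the pot's screen down about 4.5 mm (judged from the wrist force) for over half a second, and was then laid back in its slot within about 1 mm by the top camera, with nothing else visibly moved.

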